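Drive the worn bush out of a suspension link

ROBOT

A 6-joint arm with a two-finger parallel gripper is mounted at the origin on the work surface. World frame = base frame: x ahead of the robot, y to its left, z up, the work surface at z = 0. Lengths are in m, angles in degrees, forces in N, time in s.
With the tool pointing down it reaches from about 0.35 to 0.975 m from the base axis. Payload 4.9 kg.
Tool frame: the origin (TCP) lies midway between the tips of the shut fingers; the grasp point (between the pads) lies ctrl.grip_point_offset behind it (ctrl.grip_point_offset is the distance from the TCP to the grasp point, in m); z points along the fingers, y is the direction in which the jaws open and shut (so a half turn about z gives the same grasp; the last joint's range is limited). The gripper opens to 85 mm and grips with 20 to 120 N. Pads are 22 mm wide; open, the fingers measure 114 mm over their backs; the gripper's body (76 mm by 85 mm) begins 54 mm behind the grasp point. The pads swing forward as they close: fully open they stand 13 mm farther back than shut.
Start: joints at [-80.099, 3.019, 92.412, -0, 84.569, -6.818], TCP at [0.18, -0.599, 0.202] pointing down, gripper open.
Joint ranges: [-172.51, 172.51], [-57.92, 126.97], [3.15, 148.05], [-58.71, 238.71], [5.1, 150.11], [-179.66, 179.66]. Speed limits (degrees/s): [147.25, 147.25, 180, 180, 180, 180].

INTERFACE

Orientations are given as a 3x3 rotation matrix whose columns are the frame's x, y, z axes.
In Python, from bench import ctrl gives the robot as it stands.
- The arm moves only by the shell command python3 -m pendant 'ROWS' [FORCE]. ROWS is JSON, a list of rows, each a list of 5 numbers: the shift along the tool's x, y, z in units of 50 mm (1.0 is 50 mm), then the turn about the tool's z in units of 6 degrees (1.0 is 6 degrees), then the opening, from 0 (shut) to 1 (fully open). In form: [[dx, dy, dz, yaw, fingers], ...]. A call has 1 to 20 rows; each row shifts and turns the pose as measured when the row begins, along the tool's axes as they then stand; what a row does not reach is not made up. A row lasts 1/10 s, in which the tool goes at most 50 mm and 8.59 degrees, less where a joint would pass 70% of its speed; a pose out of reach is approached as far as the arm can. A call is refused whole if a number of a shift passes 1 or a number of a turn 1, either way. A call with a gripper value outside its range is refused whole. The fingers move at their own pace and stop on an object; FORCE is the grip in N (left out, the last holds). Time passes only in rows, so rows that do not move let the fingers close. It gives the time, the measured TCP pose, the force and the opening at its end, in the units of the state.
- ctrl.state(): the state, without advancing time (a new reading comes with each control period).
- ctrl.get_image(name): name is "scene" or "top" or "wrist"; returns (picture, depth): 480x640x3 uint8, red, green, blue; 480x640 float32, m along the optical axis (not along the pixel's ray), 0 where there is no reading.
- ctrl.camera_model(name): a dict with "intrinsics" (3x3 intrinsics, pixels), "k1" (the pictures are not rectified: a ray, as slopes to the right and down, at radius r is drawn at 1 + k1 r^2 times it, then the intrinsics apply), "R" (3x3) and "t" (3): a world point X has camera coordinates R X + t. Camera axes: x right, y down, z forward; pixel columns grow to the right and rows downward; lengths in m; the calibration is good to about 2 mm. A picture is of the moment at which its call begins: read the wrist's pose just before it. camera_model takes no time and is no camera call; for the wrist camera it gives the pose at the moment of the call.
- ctrl.sign_off(): hands the job in, once; it reports no verdict.
Trained networks look in the newest picture that a camera, given by its name, has taken for a name from the list of things; names that differ only in an ending like _2 or _b are one class to them, and where a whole thing is asked for, a point or a joint stands for the part that bears it (a point fixed in the world has none). Each returns a list of dicts, best first, with "p" (0 to 1); they miss things now and then, are a little off and sometimes report something else, mostly with a low value. They report only what shows in the picture. A call takes as long as a camera call. They do not tell look-alikes from the thing itself.
- ctrl.find_in(camera, target): "bbox" ([left, top, width, height] in pixels, round what is visible of it).
The state is a dict: "clock": time; "joint_positions": joint angles; "qvel": joint speeds; "joint_efforts": joint torques, N m; "tool_pos": TCP position; "tool_rot": TCP orientation; "contact_force": force on the tool from outside, world axes, zero at the start; "wrist_torque": the same for the moment, N m; "opening": finger opening in m.
Only numpy, scipy, OpenCV 4.12 (cv2) and the standard library are available. Lean on these libraries where they do the work, as an engineer would, in place of code of your own. Each camera call takes 0.05 s, during which the arm holds its last target.

TASK

Take the red-handled drift from the wooden rack and use it to press the bronze bush straight down out of the link in the blue vise, gently and steadily, until the bush is right out of the link and stands on the rubber pad below. Then put the drift back in its own hole in the rack, standing with its collar on the wood, and let go. Only the drift may touch the vise and the link, never with a hard shove, and leave everything else where it is.

Things in the scene. Friction and masses are not known exactly. Their poses are not given: they have to be found in the camera images.
- vise: blue vise fixed to the bench (plate 120 x 245 mm, 80 mm high) holding an aluminium link; origin on the bench under the nominal bore; z up, +y along the link from bore to jaws (jaws from y = 65 to 155 mm). The link is clamped hard, but was put in by eye: its bore lies at x = 0 and anywhere from y = -13 to +13 mm, not measured; find it by feel or by sight
- bore_mark (a point): nominal centre of the bore's mouth on the top face of the link's boss (a rigid block, 44 x 56 mm in the vise's x and y, top face 72 mm and underside 48 mm above the bench). The true bore is up to 13 mm off along the vise's y. It is vertical, 15 mm across, open at both ends, with a 1.5 mm chamfer round the mouth
- pad (a point): centre of the top of the 50 x 58 mm rubber pad under the boss, 30 mm above the bench, below bore_mark; the bush stands on it when driven out
- bush (a joint): bronze bush in the bore (14.8 mm across, 14 mm long). Value in m, growing downwards: at 0 its upper end is 4 mm below the boss's top face, at 0.020 level with the underside, at 0.024 it stands on the pad and stops dead. Starts at 0 to 0.005. Tight all the way: moves under about 9 N plus 1.5 N per 10 mm/s, stays where left
- drift: red-handled drift that fits the bore, about 0.14 kg, upright in any of the rack's three holes: round shank 12 mm across reaching 60 mm below the collar, collar 32 mm across, 4 mm high, square handle 24 x 24 mm from 4 to 48 mm above the origin. Origin on its axis at the collar's underside, resting on the rack's top; z up, x and y square to the handle's flats. Drifts stand 55 mm apart
- rack: wooden block fixed to the bench, 70 mm in its x, 175 mm in its y, 70 mm high; origin at the centre of its underside; three vertical holes 19 mm across and 70 mm deep at its y = -55, 0 and +55 mm, x = 0, one drift in each
- drift_thick: the 16.5 mm drift (green handle, otherwise the same shape); too thick for the bore; origin as for the red one; bystander
- drift_thin: the 7 mm drift (yellow handle, otherwise the same shape); too thin for this bush; origin as for the red one; bystander
- oil: blue oil bottle, 60 mm across, 170 mm tall, standing; origin at the centre of its underside; bystander
- grease: red-labelled grease can, 74 mm across, 90 mm tall, standing; origin at the centre of its underside; bystander
- cup: grey open cup, 76 mm across, 85 mm tall, standing; origin at the centre of its underside; bystander
- hammer: hammer lying flat; origin on its underside; bystander
- wrench: wrench lying flat; origin on its underside; bystander
Not all that is in view belongs to the job. What is meant by the drift is not orange, and is the larger of those in its own colour.

How it is judged (in metres and radians):
On the way, in this order (a step that is already met when the one before it is completed fails the run):
1. the red drift is lifted right out of the rack (z of drift in the frame of rack above 0.135 m), for 0.1 s.
2. the bush is out of the link, on the pad (value of joint bush above 0.0215 m), for 0.2 s.
At the end, for the whole second after the job is handed in: The bush has gone down more than 21.5 mm (fully out below the link, standing on the pad to within 2.5 mm), and the red drift stands at rest in its own rack hole, within 12 mm of where it started and within 0.1 rad of upright (value of joint bush above 0.0215 m and distance of drift from where it was at the start of the episode below 0.012 m and angle between drift's own z axis and vertical below 0.1 rad and linear speed of drift below 0.02 m/s); the robot touches nothing.
It fails at once if the drift is pressed on the vise, link or bush with more than 40 N (contact force between drift and vise above 40 N).
It fails at once if the gripper or arm presses on the vise, link or bush with more than 2 N (contact force between any of the fingers, the arm and vise above 2 N).
It fails at once if one of the other drifts, the oil, grease, cup, hammer or wrench is displaced by more than 20 mm (distance of any of drift_thick, drift_thin, oil, grease, cup, hammer, wrench from where it was at the start of the episode above 0.02 m).
It also fails if it takes over 72 s, if anything falls off the work surface, if the arm or the gripper's body presses on something with over 40 N, if the wrist force passes 120 N, or if a joint passes its speed limit or range.

## Working session

There is one attempt and no reset: what is moved stays moved. The work goes in short steps, Python scripts to look and compute and a shell command to move; the robot and the scene stay as the last step left them, time stands still between calls to the robot, and variables do not carry over. Pictures are saved under pics/ and viewed, and the job is handed in when it is done.

```bash
ls; mkdir -p pics
python3 - <<'E'
from bench import ctrl
import cv2, numpy as np
s=ctrl.state(); print(s, ctrl.grip_point_offset)
for n in ("scene","top","wrist"):
    im,d=ctrl.get_image(n); cv2.imwrite(f"pics/{n}0.png",im[:,:,::-1]); np.savez(f"pics/{n}0.npz",im=im,d=d,**{k:np.array(v) for k,v in ctrl.camera_model(n).items()})
    print(n,ctrl.camera_model(n))
for n in ("scene","top"):
  for t in ("drift","rack","vise"):
    print(n,t,ctrl.find_in(n,t))
E
```

```text
pics
{'clock': 0.0, 'joint_positions': array([-8.00987599e+01,  3.05729811e+00,  9.24906222e+01,  2.18455763e-03,
        8.45694828e+01, -6.81780493e+00]), 'qvel': array([ 0.00237149,  0.05346632,  0.01837133,  0.05376453,  0.08247347,
       -0.09435969]), 'joint_efforts': array([-1.05766325e-03, -3.93688846e+01, -3.70176244e+01, -1.62584120e-04,
        7.06349572e-03, -1.86093146e-06]), 'tool_pos': array([ 0.17969849, -0.59790648,  0.20087799]), 'tool_rot': array([[ 9.57728017e-01,  2.87675070e-01, -3.14946991e-04],
       [ 2.87675105e-01, -9.57725918e-01,  2.02507582e-03],
       [ 2.80930931e-04, -2.03007426e-03, -9.99997900e-01]]), 'contact_force': array([ 0.42297791,  0.69363231, -0.32810429]), 'wrist_torque': array([-0.00809834, -0.02729965,  0.0524584 ]), 'opening': 0.08530008494884175} 0.0187
scene {'intrinsics': array([[443.76180492,   0.        , 317.2456563 ],
       [  0.        , 443.76180492, 242.85411604],
       [  0.        ,   0.        ,   1.        ]]), 'k1': 0.004673494498383285, 'R': array([[ 0.67742797,  0.73547829,  0.01276806],
       [ 0.44522377, -0.396
[... 830 characters left out ...]
-0.90953556, -0.27290049,  0.31348108],
       [-0.300637  , -0.08882209, -0.94959361]]), 't': array([-0.62465563, -0.04047138,  0.3806879 ])}
scene drift [{'bbox': [148.7, 244.7, 19.8, 45.9], 'p': 0.95}, {'bbox': [204.3, 259.4, 19.8, 28.4], 'p': 0.89}, {'bbox': [185.2, 312.7, 16.3, 33.7], 'p': 0.86}]
scene rack [{'bbox': [195.5, 247.1, 77.2, 72.1], 'p': 0.6}]
scene vise [{'bbox': [312.2, 175.8, 89.8, 62.4], 'p': 0.87}]
top drift [{'bbox': [432.9, 318.1, 17.4, 12.3], 'p': 0.78}, {'bbox': [402.4, 256.6, 16.8, 16.1], 'p': 0.76}, {'bbox': [441.9, 229.0, 14.0, 16.5], 'p': 0.52}]
top rack [{'bbox': [341.5, 249.6, 85.1, 45.4], 'p': 0.65}]
top vise [{'bbox': [126.0, 263.9, 125.1, 64.3], 'p': 0.74}]
```

View pics/scene0.png

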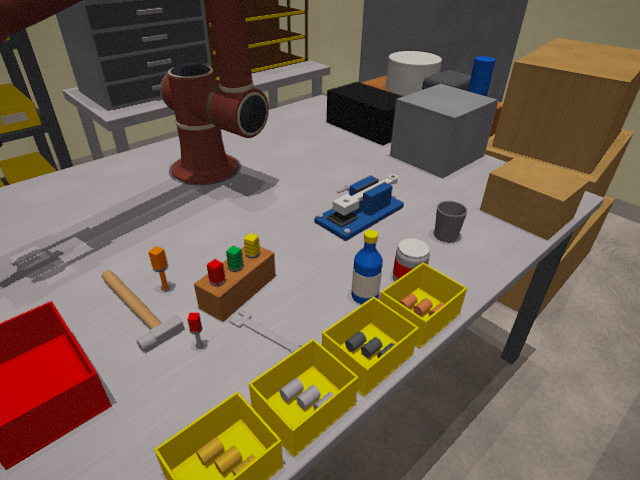

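View pics/top0.png

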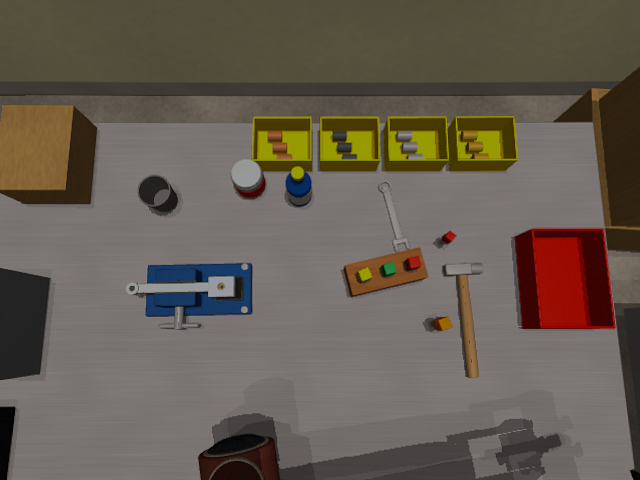

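View pics/wrist0.png

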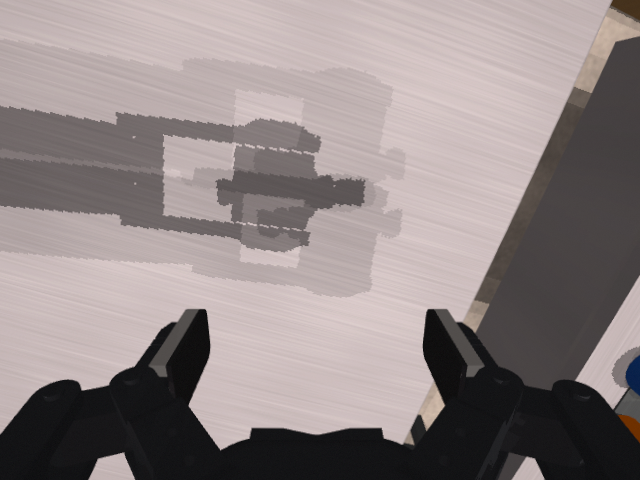

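The red drift could be confused with three things: the red one in the rack (top 414,262; scene 216,270), the small loose red one (top 449,237; scene 195,322), and the orange one (top 443,323; scene 158,260). By the description it is the large red one in the rack. I'll check that in a crop and measure.

```bash
cat > h.py <<'E'
import numpy as np, cv2
from bench import ctrl
def load(f):
    z=np.load(f); return z['im'],z['d'],{k:z[k] for k in('intrinsics','k1','R','t')}
def rays(m,u,v):
    K=m['intrinsics']; xd=(np.asarray(u,float)-K[0,2])/K[0,0]; yd=(np.asarray(v,float)-K[1,2])/K[1,1]
    x,y=xd.copy(),yd.copy()
    for _ in range(10):
        f=1+float(m['k1'])*(x*x+y*y); x=xd/f; y=yd/f
    return np.stack([x,y,np.ones_like(x)],-1)
def atdepth(m,u,v,d):
    p=rays(m,u,v)*np.asarray(d)[...,None]; return (p-m['t'])@m['R']
def atz(m,u,v,z):
    r=rays(m,u,v)@m['R']; C=-m['R'].T@m['t']; return C+r*((z-C[2])/r[...,2])[...,None]
def snap(n,f):
    im,d=ctrl.get_image(n); m=ctrl.camera_model(n); cv2.imwrite(f"pics/{f}.png",im[:,:,::-1]); np.savez(f"pics/{f}.npz",im=im,d=d,**{k:np.array(v) for k,v in m.items()}); return im,d,m
def proj(m,X):
    c=np.asarray(X)@m['R'].T+m['t']; s=c[...,:2]/c[...,2:]; s=s*(1+float(m['k1'])*(s**2).sum(-1,keepdims=True)); return s@m['intrinsics'][:2,:2].T+m['intrinsics'][:2,2]
E
python3 - <<'E'
from h import *
im,d,m=load('pics/top0.npz'); 
v,u=np.mgrid[0:480,0:640]; P=atdepth(m,u,v,d)
hsv=cv2.cvtColor(im,cv2.COLOR_RGB2HSV)
print('table z',P[350:450,350:400,2].mean())
def comp(name,mask,zlo,zhi,box):
    l,t,r,b=box; k=np.zeros_like(mask); k[t:b,l:r]=1
    k=mask&k.astype(bool)&(P[...,2]>zlo)&(P[...,2]<zhi)
    q=P[k]; rc=cv2.minAreaRect((q[:,:2]*1000).astype(np.float32)); print(name,k.sum(),q.mean(0),np.median(q[:,2]),rc)
H=hsv[...,0];S=hsv[...,1]
red=((H<6)|(H>174))&(S>150); grn=(H>50)&(H<80)&(S>100); yel=(H>22)&(H<35)&(S>150)
box=(335,240,440,300)
for n,k in(('red',red),('green',grn),('yellow',yel)): comp(n,k,.105,.13,box)
comp('rack',np.ones_like(red),.06,.08,box)
comp('redsmall',red,.03,.13,(435,220,465,250))
comp('boss',S<60,.06,.085,(205,270,245,302))
comp('plate',(H>100)&(H<125)&(S>120),.0,.028,(140,255,260,325))
c=np.hstack([cv2.resize(im[245:300,335:445],None,fx=4,fy=4,interpolation=2),]); b=cv2.resize(im[255:325,120:260],None,fx=5,fy=5,interpolation=2)
cv2.imwrite('pics/c1.png',c[:,:,::-1]); cv2.imwrite('pics/c2.png',b[:,:,::-1])
s=cv2.imread('pics/scene0.png'); cv2.imwrite('pics/c3.png',np.hstack([cv2.resize(s[225:355,140:290],None,fx=3,fy=3,interpolation=2),cv2.resize(s[165:245,300:410][:, :108],None,fx=3,fy=3,interpolation=2,dst=None) if 0 else cv2.resize(s[165:295,295:410],None,fx=3,fy=3,interpolation=2)]))
E
```

```text
table z 0.004345074104277566
red 129 [ 0.57671539 -0.30963734  0.11623604] 0.11651033309332934 ((577.0895385742188, -310.35784912109375), (23.964513778686523, 22.930213928222656), 11.861337661743164)
green 134 [ 0.56363548 -0.25543234  0.11655697] 0.1169682152922851 ((564.2015380859375, -255.98211669921875), (23.57593536376953, 23.866661071777344), 15.207803726196289)
yellow 136 [ 0.55113912 -0.20246114  0.11682687] 0.1174094651518339 ((557.5620727539062, -218.40133666992188), (24.07174301147461, 57.824737548828125), 21.043378829956055)
rack 1980 [ 0.56272928 -0.25488096  0.06958177] 0.06950068703617826 ((564.7542114257812, -257.6199035644531), (70.9669189453125, 178.09344482421875), 13.554015159606934)
redsmall 96 [ 0.64059184 -0.39885841  0.07603901] 0.08069603423821914 ((641.6193237304688, -400.765380859375), (16.403703689575195, 19.643795013427734), 48.567665100097656)
boss 509 [0.52982359 0.11443467 0.07147009] 0.07147726447683563 ((530.0724487304688, 116.38199615478516), (63.996482849121094, 42.656314849853516), 89.9388427734375)
plate 2394 [0.52604411 0.15755067 0.01757384] 0.017603424067711287 ((529.3682250976562, 174.82614135742188), (118.61869812011719, 243.9117431640625), 1.0678969621658325)
```

View pics/c1.png

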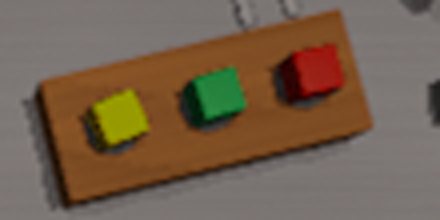

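View pics/c2.png

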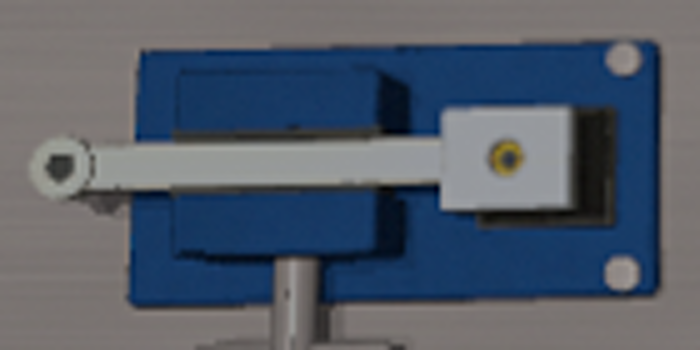

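View pics/c3.png

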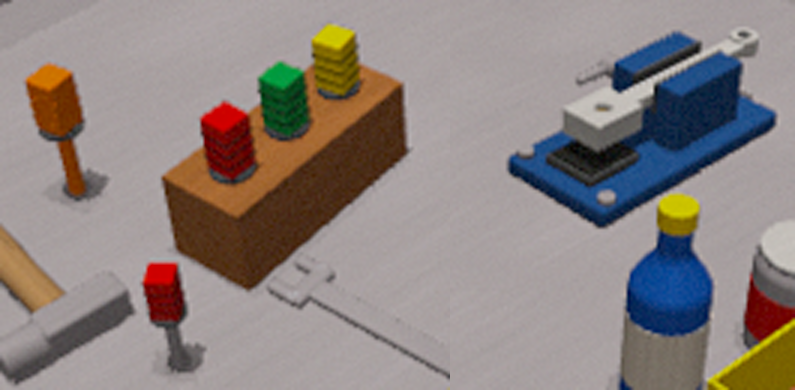

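The crop shows the big red-handled drift in the rack's end hole (top 414,262), with green next to it. The small red one stands loose at (449,237), and the orange one at (443,323). The bore is visible at top (221,286). I'll turn the tool first so the jaws close along the rack's x.

```bash
python3 -m pendant '[[0,0,-0.3,-1,1],[0,0,-0.3,-1,1],[0,0,-0.3,-1,1],[0,0,0,-1,1],[0,0,0,-1,1],[0,0,0,-1,1],[0,0,0,-1,1],[0,0,0,-1,1],[0,0,0,-1,1],[0,0,0,-1,1],[0,0,0,-1,1],[0,0,0,-1,1],[0,0,0,-1,1],[0,0,0,-1,1],[0,0,0,-0.5,1]]' 60
cat > go.py <<'E'
import sys; from h import *
s=ctrl.state(); p=np.array(s['tool_pos']);R=np.array(s['tool_rot']); T=np.array([float(a) for a in sys.argv[1:4]])
print('clock',s['clock'],'pos',p.round(4),'units',(R.T@(T-p)/.05).round(3),'yang',np.degrees(np.arctan2(R[1,1],R[0,1])).round(2),'tilt',R[:2,2].round(4),'F',s['contact_force'].round(2),'op',round(s['opening'],4))
E
python3 go.py 0.577 -0.310 0.24
```

```text
clock: 1.95
tool_pos: [0.1798, -0.5985, 0.2493]
tool_rot: [[-0.299, 0.954, 0.0], [0.954, 0.299, -0.0], [-0.0, -0.0, -1.0]]
contact_force: [0.2, -0.2, 0.2]
opening: 0.0854
clock 1.95 pos [ 0.1798 -0.5985  0.2493] units [3.131 9.306 0.184] yang 17.4 tilt [ 0.     -0.0004] F [ 0.21 -0.19  0.22] op 0.0854
```

```bash
python3 -m pendant '[[0.31,0.93,0,0.6,1],[0.31,0.93,0,0,1],[0.31,0.93,0,0,1],[0.31,0.93,0,0,1],[0.31,0.93,0,0,1],[0.31,0.93,0,0,1],[0.31,0.93,0,0,1],[0.31,0.93,0,0,1],[0.31,0.8,0,0,1],[0.2,0.4,0,0,1],[0,0,0,0,1],[0,0,0,0,1]]'; python3 go.py 0.577 -0.310 0.24
python3 - <<'E'
from h import *
im,d,m=snap('wrist','w1')
E
```

```text
clock: 3.15
tool_pos: [0.5737, -0.3421, 0.2491]
tool_rot: [[-0.233, 0.972, 0.001], [0.972, 0.233, -0.004], [-0.004, 0.001, -1.0]]
contact_force: [-0.0, -0.2, -0.8]
opening: 0.0853
clock 3.15 pos [ 0.5737 -0.3421  0.2491] units [0.609 0.214 0.179] yang 13.49 tilt [ 0.0014 -0.0036] F [-0.05 -0.15 -0.77] op 0.0853
```

View pics/w1.png

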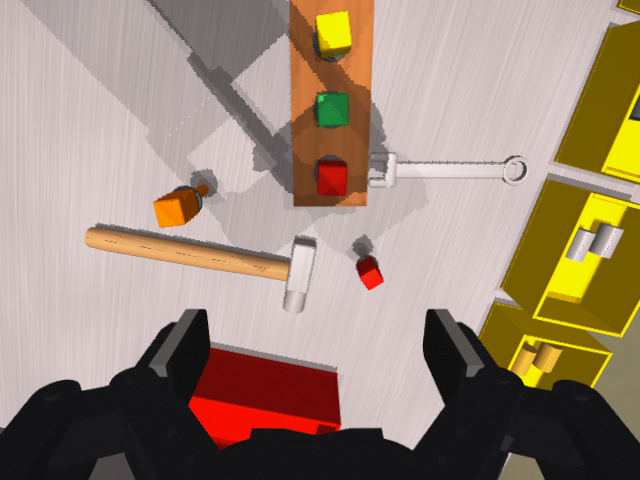

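The wrist view shows the rack running vertically, with red at (332,178), green at (332,110), yellow at (334,33) and the loose small red one at (370,272). Next I measure the red handle.

Run:
```python
from h import *
im,d,m=load('pics/w1.npz'); v,u=np.mgrid[0:480,0:640]; P=atdepth(m,u,v,d)
hsv=cv2.cvtColor(im,cv2.COLOR_RGB2HSV);H=hsv[...,0];S=hsv[...,1]
red=((H<6)|(H>174))&(S>120)
k=red&(u>300)&(u<360)&(v>150)&(v<200)
print('z',np.percentile(P[k][:,2],[5,50,95]))
kk=k&(P[...,2]>.111)
Q=atz(m,u[kk],v[kk],.118); print(kk.sum(),Q.mean(0),cv2.minAreaRect((Q[:,:2]*1000).astype(np.float32)))
q=P[kk];print(q.mean(0),cv2.minAreaRect((q[:,:2]*1000).astype(np.float32)))
cv2.imwrite('pics/c4.png',cv2.resize(im[140:215,280:385],None,fx=6,fy=6,interpolation=2)[:,:,::-1])
```

```text
z [0.08743645 0.11815581 0.11942492]
876 [ 0.57939471 -0.31133278  0.118     ] ((579.7183227539062, -311.68035888671875), (23.333465576171875, 24.393075942993164), 13.435062408447266)
[ 0.57929223 -0.31114842  0.11916217] ((574.371337890625, -292.329345703125), (23.88044548034668, 66.1409912109375), 15.326827049255371)
```

View pics/c4.png

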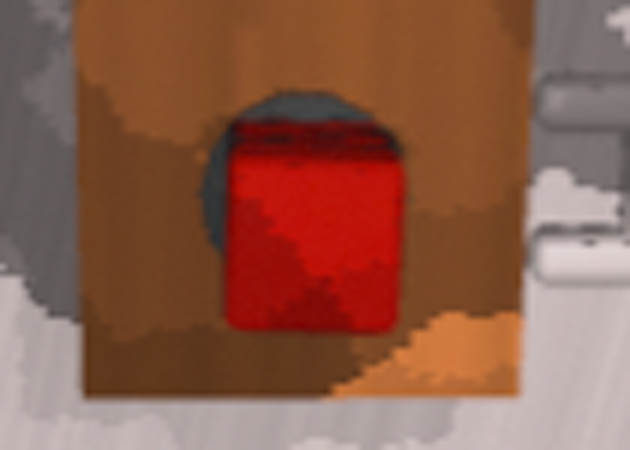

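```bash
python3 go.py 0.5795 -0.3115 0.14;  python3 -m pendant '[[0.3,0.13,0.4,0,1],[0.27,0.13,0.5,0,1],[0,0,0.5,0,1],[0,0,0.5,0,1],[0,0,0,0,1],[0,0,0,0,1]]';python3 go.py 0.5795 -0.3115 0.079
python3 - <<'E'
from h import *
snap('wrist','w2')
E
```

```text
clock 3.2 pos [ 0.5735 -0.3422  0.249 ] units [0.577 0.258 2.179] yang 13.46 tilt [ 0.0016 -0.0032] F [ 0.69  0.18 -0.39] op 0.0854
clock: 3.8
tool_pos: [0.575, -0.319, 0.1546]
tool_rot: [[-0.222, 0.975, 0.005], [0.975, 0.222, -0.008], [-0.009, 0.003, -1.0]]
contact_force: [-0.3, -0.0, 0.0]
opening: 0.0855
clock 3.8 pos [ 0.575  -0.319   0.1546] units [0.139 0.116 1.511] yang 12.8 tilt [ 0.0045 -0.008 ] F [-0.32 -0.02  0.04] op 0.0855
```

View pics/w2.png

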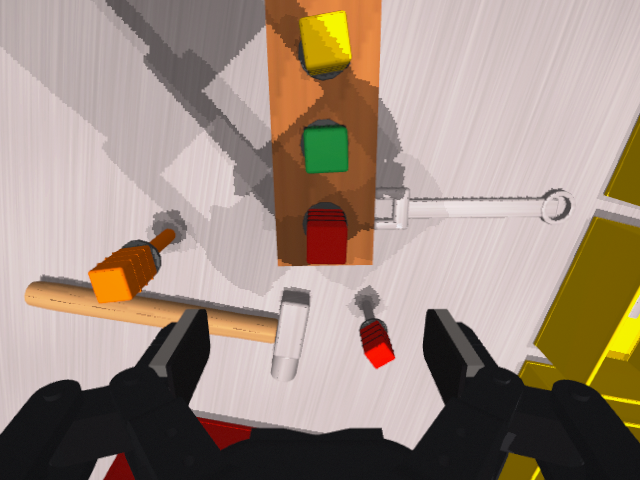

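```bash
python3 -m pendant '[[0.17,0.13,0.1,-0.1,1],[0.05,0.03,0.2,0,1],[0,0,0.3,0,1],[0,0,0.3,0,1],[0,0,0,0,1],[0,0,0,0,1]]';python3 go.py 0.5795 -0.3115 0.079
```

```text
clock: 4.45
tool_pos: [0.5825, -0.3075, 0.1098]
tool_rot: [[-0.232, 0.973, 0.009], [0.973, 0.232, -0.011], [-0.013, 0.006, -1.0]]
contact_force: [0.3, -0.1, -0.0]
opening: 0.0852
clock 4.45 pos [ 0.5825 -0.3075  0.1098] units [-0.056 -0.082  0.616] yang 13.42 tilt [ 0.0093 -0.0113] F [ 0.33 -0.13 -0.03] op 0.0852
```

```bash
python3 -m pendant '[[-0.05,-0.08,0.05,0,1],[0,0,0.1,0,1],[0,0,0.1,0,1],[0,0,0.1,0,1],[0,0,0.1,0,1],[0,0,0.1,0,1],[0,0,0,0,1],[0,0,0,0,1]]';python3 go.py 0.5795 -0.3115 0.079
```

```text
clock: 5.25
tool_pos: [0.5794, -0.3121, 0.0804]
tool_rot: [[-0.232, 0.973, 0.01], [0.973, 0.232, -0.012], [-0.014, 0.007, -1.0]]
contact_force: [0.8, 0.6, 1.2]
opening: 0.0855
clock 5.25 pos [ 0.5794 -0.3121  0.0804] units [0.011 0.004 0.028] yang 13.39 tilt [ 0.0099 -0.012 ] F [0.79 0.63 1.2 ] op 0.0855
```

```bash
python3 -m pendant '[[0,0,0.02,0,0],[0,0,0,0,0],[0,0,0,0,0],[0,0,0,0,0],[0,0,0,0,0],[0,0,0,0,0],[0,0,0,0,0],[0,0,0,0,0],[0,0,0,0,0],[0,0,0,0,0]]' 100;python3 go.py 0.5795 -0.3115 0.079
python3 - <<'E'
from h import *
snap('wrist','w3')
E
```

```text
clock: 6.25
tool_pos: [0.5802, -0.3125, 0.0807]
tool_rot: [[-0.232, 0.973, 0.012], [0.973, 0.232, -0.013], [-0.016, 0.008, -1.0]]
contact_force: [0.4, 0.5, 0.0]
opening: 0.0208
clock 6.25 pos [ 0.5802 -0.3125  0.0807] units [ 0.023 -0.01   0.034] yang 13.4 tilt [ 0.0119 -0.0133] F [0.36 0.47 0.03] op 0.0208
```

View pics/w3.png

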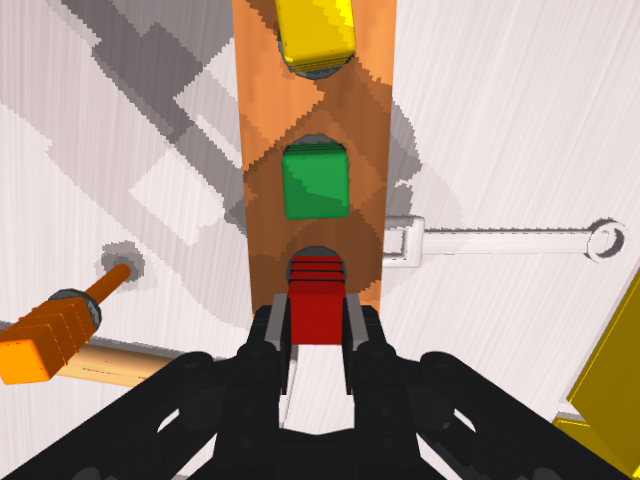

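The picture shows the red handle between the pads at (317,310), with the collar against the wood. Next I lift it.

```bash
python3 go.py 0.5802 -0.3125 0.1807; python3 -m pendant '[[-0.002,-0.001,-0.1,0,0],[-0.002,-0.001,-0.1,0,0],[-0.004,-0.002,-0.2,0,0],[-0.004,-0.002,-0.2,0,0],[-0.004,-0.002,-0.2,0,0],[-0.004,-0.002,-0.2,0,0],[-0.004,-0.002,-0.25,0,0],[-0.004,-0.002,-0.25,0,0],[-0.004,-0.002,-0.25,0,0],[-0.004,-0.002,-0.25,0,0],[0,0,-0.2,0,0],[0,0,-0.1,0,0],[0,0,0,0,0],[0,0,0,0,0]]'; python3 go.py 0.53 0.118 0.19
python3 - <<'E'
from h import *
snap('wrist','w4');snap('scene','s4')
im,d,m=load('pics/top0.npz'); print('bore', atz(m,np.array([220.8]),np.array([286.2]),.072))
E
```

```text
clock 6.3 pos [ 0.5802 -0.3125  0.0807] units [-0.032  0.016 -1.999] yang 13.4 tilt [ 0.0118 -0.0133] F [ 0.29 -0.41  0.07] op 0.0206
clock: 7.7
tool_pos: [0.5786, -0.3132, 0.2079]
tool_rot: [[-0.232, 0.973, 0.014], [0.973, 0.232, -0.015], [-0.018, 0.01, -1.0]]
contact_force: [0.4, 0.0, -2.0]
opening: 0.0207
clock 7.7 pos [ 0.5786 -0.3132  0.2079] units [8.619 1.051 0.217] yang 13.41 tilt [ 0.0138 -0.0148] F [ 0.44  0.03 -2.02] op 0.0207
bore [[0.53059167 0.11207379 0.072     ]]
```

View pics/w4.png

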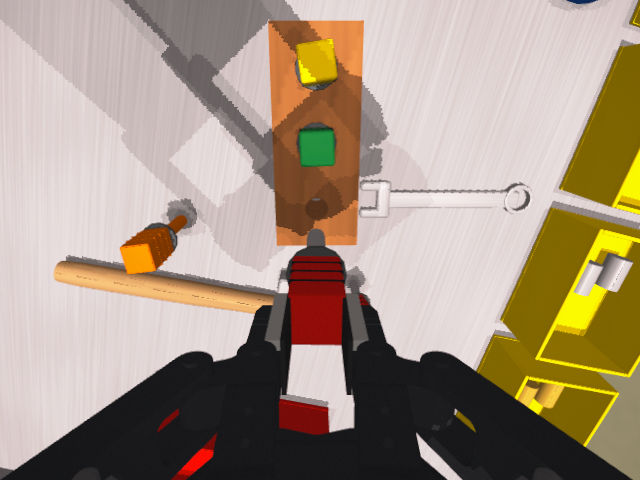

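View pics/s4.png

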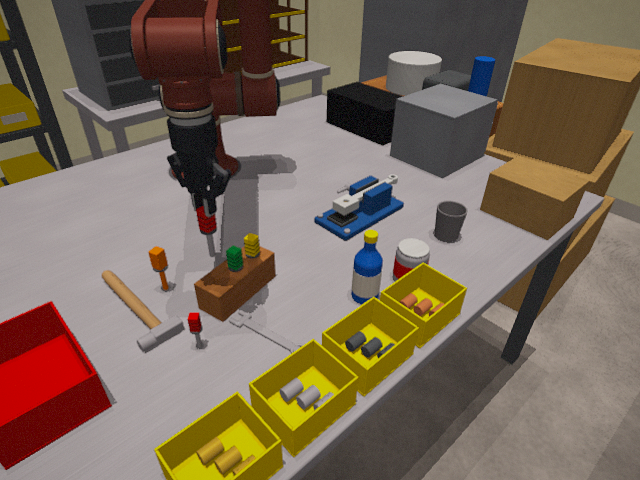

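The drift is up and clear of the rack. Its own hole shows at wrist (316,208) and the shank tip at about (316,232). I'll measure the hole and how the shank sits in the hand.

Run:
```python
from h import *
im,d,m=load('pics/w4.npz')
s=ctrl.state(); p=s['tool_pos'];R=s['tool_rot']
print('depth',d[234:262:4,316].round(3), d[208,310:324:3].round(3))
v,u=np.mgrid[225:262,295:337]
P=atdepth(m,u,v,d[225:262,295:337]); T=(P-p)@R
k=(T[...,2]>-.02)&(T[...,2]<.085)&(d[225:262,295:337]>0)
for r in range(0,37,3):
    if k[r].sum(): q=T[r][k[r]]; print(r+225,u[r][k[r]].min(),u[r][k[r]].max(),q.mean(0).round(4),np.ptp(q[:,1]).round(4))
b=cv2.resize(im[185:275,260:375],None,fx=6,fy=6,interpolation=2); cv2.imwrite('pics/c5.png',b[:,:,::-1])
```

```text
depth [0.241 0.232 0.224 0.192 0.19  0.191 0.186] [0.35  0.356 0.358 0.357 0.351]
228 316 316 [ 0.0075 -0.0001  0.0669] 0.0
231 310 322 [ 0.0064 -0.0002  0.0637] 0.008
234 308 324 [ 0.0058 -0.0002  0.059 ] 0.0106
237 307 324 [ 0.0056 -0.0005  0.0535] 0.0112
240 307 325 [ 0.0054 -0.0002  0.0482] 0.0117
243 307 325 [ 0.0054 -0.0002  0.0427] 0.0114
246 307 325 [ 0.0144 -0.0002  0.0119] 0.0111
249 302 331 [0.0149 0.0001 0.0062] 0.0149
252 297 336 [0.0134 0.0001 0.0058] 0.02
255 295 336 [ 0.0118 -0.0005  0.0057] 0.0208
258 295 336 [ 0.0122 -0.0005  0.0005] 0.0203
261 295 336 [ 0.0123 -0.0004 -0.0036] 0.0198
```

View pics/c5.png

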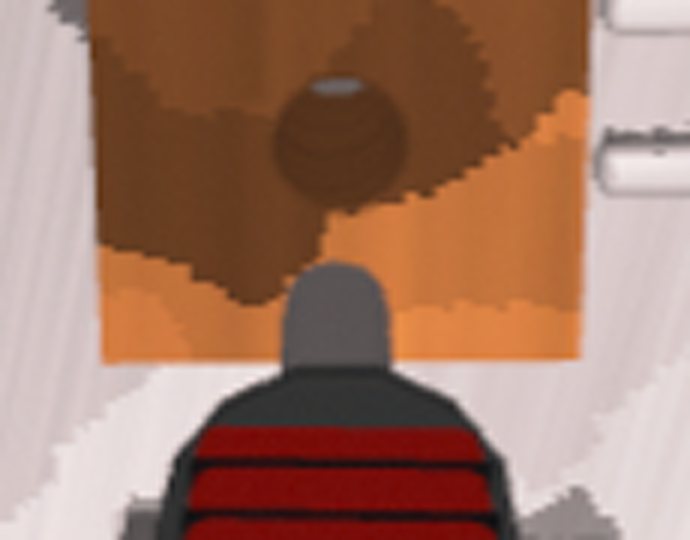

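```bash
python3 - <<'E'
from h import *
im,d,m=load('pics/w4.npz')
print('hole',atz(m,np.array([316.2]),np.array([208.]),.07))
E
python3 go.py 0.54 0.045 0.215;  python3 -m pendant '[[0.2,0,-0.2,0,0],[0.5,0.08,-0.05,0,0],[0.7,0.08,0,0,0],[0.7,0.08,0,0,0],[0.7,0.08,0,0,0],[0.7,0.08,0,0,0],[0.7,0.08,0,0,0],[0.7,0.08,0,0,0],[0.7,0.08,0,0,0],[0.7,0.08,0,0,0],[0.5,0.08,0,0,0],[0.3,0,0,0,0],[0.1,0,0,0,0],[0,0,0,0,0]]'; python3 go.py 0.5306 0.112 0.2
python3 - <<'E'
from h import *
snap('wrist','w5')
E
```

```text
hole [[ 0.57945967 -0.31139401  0.07      ]]
clock 7.8 pos [ 0.5784 -0.3131  0.2074] units [ 7.142  0.914 -0.265] yang 13.4 tilt [ 0.0133 -0.0143] F [-0.26 -0.34 -1.05] op 0.0205
clock: 9.2
tool_pos: [0.526, 0.0673, 0.2172]
tool_rot: [[-0.233, 0.972, 0.01], [0.972, 0.233, -0.009], [-0.011, 0.008, -1.0]]
contact_force: [0.7, 0.9, -0.6]
opening: 0.0209
clock 9.2 pos [0.526  0.0673 0.2172] units [0.852 0.295 0.337] yang 13.48 tilt [ 0.0099 -0.0085] F [ 0.73  0.93 -0.58] op 0.0209
```

View pics/w5.png

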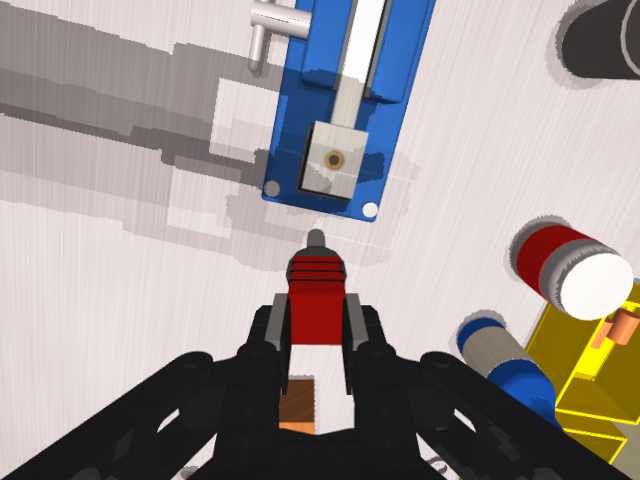

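The boss is at wrist (335,160), with the bore and bronze ring at (334,160) and the shank tip at (316,231).

Run:
```python
from h import *
im,d,m=load('pics/w5.npz')
c=im[110:210,285:385]; cv2.imwrite('pics/c6.png',cv2.resize(c,None,fx=6,fy=6,interpolation=2)[:,:,::-1])
s=ctrl.state();p=s['tool_pos'];R=s['tool_rot']
for u,v in((334,160),):
    print('bore',atz(m,np.array([u]),np.array([v]),.072))
print('tip',p+R@[.001,-.0003,.0697], 'tip px tipcenter', proj(m,p+R@[.001,-.0003,.0697]))
v,u=np.mgrid[110:210,285:385]; P=atdepth(m,u,v,d[110:210,285:385]); k=(P[...,2]>.066)&(P[...,2]<.078)
print(np.median(P[k][:,2]))
hsv=cv2.cvtColor(c,cv2.COLOR_RGB2HSV); k2=(hsv[...,1]>90)&(hsv[...,0]>10)&(hsv[...,0]<35)&(abs(u-334)<14)&(abs(v-160)<14)
print('bronze',u[k2].mean(),v[k2].mean(),k2.sum(),u[k2].min(),u[k2].max(),v[k2].min(),v[k2].max())
```

```text
bore [[0.53197081 0.11108849 0.072     ]]
tip [0.52632668 0.06717695 0.14745844] tip px tipcenter [315.92579089 236.30990947]
0.0722637168585735
bronze 333.9873417721519 159.8860759493671 158 326 342 152 168
```

View pics/c6.png

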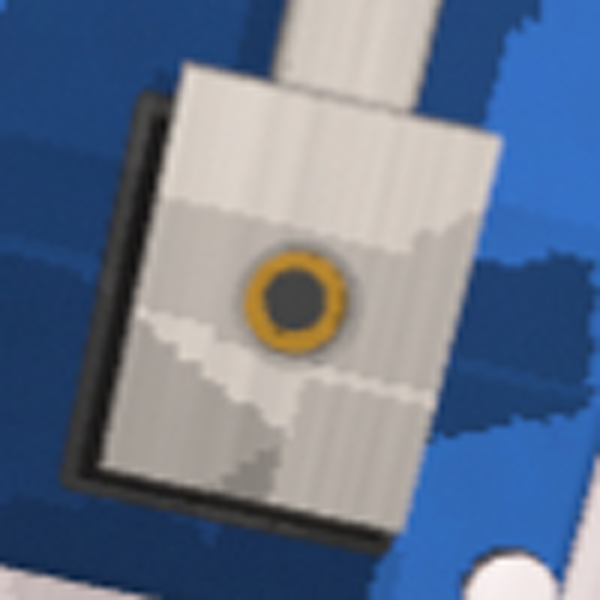

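```bash
python3 go.py 0.5317 0.1113 0.16;  python3 -m pendant '[[0.3,0.09,0.1,0,0],[0.3,0.1,0.2,0,0],[0.2,0.1,0.2,0,0],[0.05,0,0.2,0,0],[0,0,0.2,0,0],[0,0,0.1,0,0],[0,0,0,0,0]]'; python3 go.py 0.5317 0.1113 0.155
python3 - <<'E'
from h import *
snap('wrist','w6')
E
```

```text
clock 9.25 pos [0.5262 0.0669 0.2172] units [0.851 0.306 1.137] yang 13.45 tilt [ 0.0099 -0.0085] F [ 0.27  0.21 -1.58] op 0.0208
clock: 9.95
tool_pos: [0.5322, 0.1069, 0.1639]
tool_rot: [[-0.225, 0.974, 0.01], [0.974, 0.225, -0.012], [-0.013, 0.007, -1.0]]
contact_force: [-1.1, -0.7, -1.4]
opening: 0.0208
clock 9.95 pos [0.5322 0.1069 0.1639] units [0.091 0.009 0.177] yang 13.02 tilt [ 0.0098 -0.0115] F [-1.07 -0.65 -1.43] op 0.0208
```

View pics/w6.png

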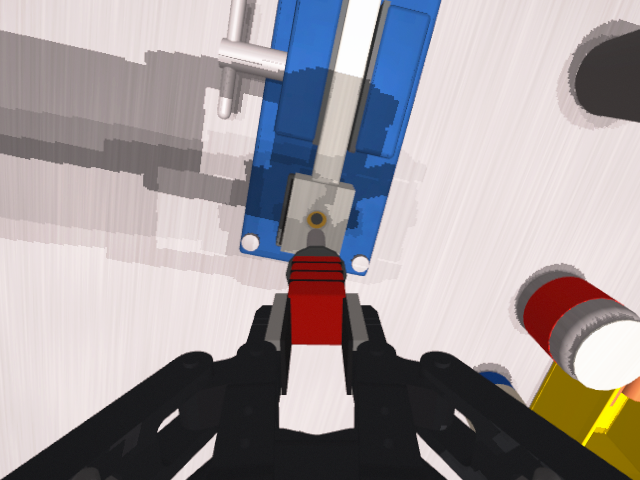

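Run:
```python
from h import *
im,d,m=load('pics/w6.npz')
cv2.imwrite('pics/c7.png',cv2.resize(im[195:265,270:365],None,fx=8,fy=8,interpolation=2)[:,:,::-1])
v,u=np.mgrid[0:480,0:640]
hsv=cv2.cvtColor(im,cv2.COLOR_RGB2HSV); k2=(hsv[...,1]>90)&(hsv[...,0]>10)&(hsv[...,0]<35)&(abs(u-316)<14)&(abs(v-219)<14)
print(u[k2].min(),u[k2].max(),v[k2].min(),v[k2].max())
uc=(u[k2].min()+u[k2].max())/2
for vc in(218,219,220): print(atz(m,np.array([uc]),np.array([vc]),.068))
p=ctrl.state()['tool_pos'];R=ctrl.state()['tool_rot']; 
tw=p+R@[.001,-.0003,.0697]; print(tw,proj(m,tw))
```

```text
307 326 211 227
[[0.53198891 0.11218852 0.068     ]]
[[0.53216196 0.11143899 0.068     ]]
[[0.53233532 0.11068812 0.068     ]]
[0.53254631 0.10694029 0.09457429] [315.92659424 236.37761796]
```

View pics/c7.png

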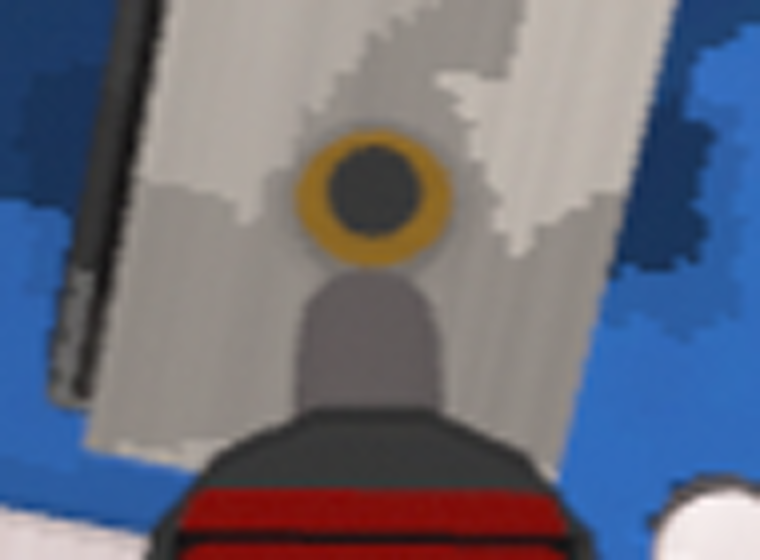

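Shank tip and bore line up across the jaws (both at u about 316), and the tip needs about 4.5 mm more along tool x. I'll shift it and lower to just above the mouth.

```bash
python3 -m pendant '[[0.09,0.01,0,0.05,0],[0.01,0,0.1,0,0],[0,0,0.1,0,0],[0,0,0.1,0,0],[0,0,0,0,0]]'; python3 go.py 0.5318 0.1114 0.1437
```

```text
clock: 10.5
tool_pos: [0.5329, 0.1116, 0.1497]
tool_rot: [[-0.219, 0.976, 0.013], [0.976, 0.219, -0.011], [-0.014, 0.01, -1.0]]
contact_force: [0.5, -0.2, -1.8]
opening: 0.0208
clock 10.5 pos [0.5329 0.1116 0.1497] units [ 0.002 -0.023  0.121] yang 12.65 tilt [ 0.0133 -0.0115] F [ 0.49 -0.16 -1.81] op 0.0208
```

```bash
python3 -m pendant '[[0,-0.03,0.06,0,0],[0,0,0.06,0,0],[0,0,0,0,0]]'; python3 go.py 0.5315 0.1112 0.1437
python3 - <<'E'
from h import *
im,d,m=snap('wrist','w7');cv2.imwrite('pics/c8.png',cv2.resize(im[195:265,270:365],None,fx=8,fy=8,interpolation=2)[:,:,::-1])
E
```

```text
clock: 10.8
tool_pos: [0.5313, 0.1111, 0.1431]
tool_rot: [[-0.219, 0.976, 0.013], [0.976, 0.219, -0.012], [-0.014, 0.01, -1.0]]
contact_force: [0.3, -0.1, 0.2]
opening: 0.0209
clock 10.8 pos [0.5313 0.1111 0.1431] units [ 0.     0.004 -0.011] yang 12.65 tilt [ 0.0132 -0.0115] F [ 0.32 -0.13  0.24] op 0.0209
```

View pics/c8.png

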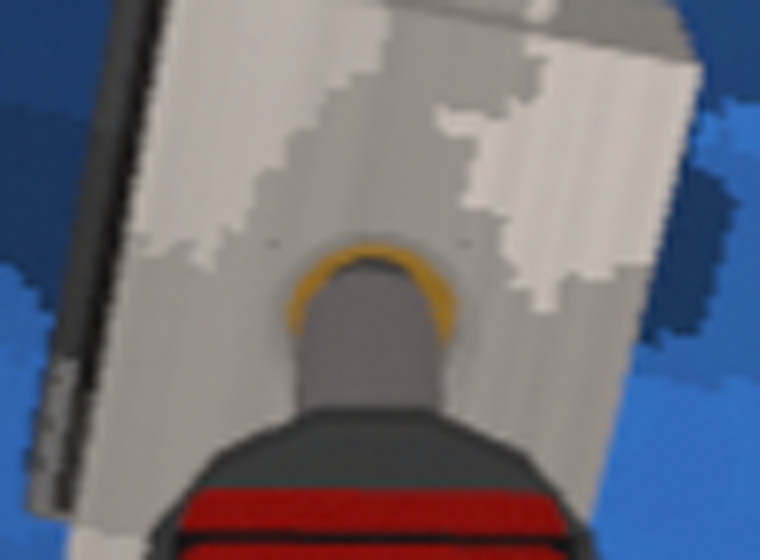

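```bash
python3 -m pendant '[[0,0,0.04,0,0],[0,0,0.04,0,0]]'; python3 go.py 0.5315 0.1112 0.12; python3 -m pendant '[[0,0,0.04,0,0],[0,0,0.03,0,0]]'; python3 go.py 0.5315 0.1112 0.12
```

```text
clock: 11.05
tool_pos: [0.5319, 0.1112, 0.1397]
tool_rot: [[-0.219, 0.976, 0.015], [0.976, 0.219, -0.011], [-0.014, 0.012, -1.0]]
contact_force: [-0.6, -0.1, -2.0]
opening: 0.021
clock 11.05 pos [0.5319 0.1112 0.1397] units [ 0.008 -0.013  0.395] yang 12.66 tilt [ 0.0146 -0.0114] F [-0.62 -0.05 -2.01] op 0.021
clock: 11.25
tool_pos: [0.5321, 0.1111, 0.136]
tool_rot: [[-0.219, 0.976, 0.015], [0.976, 0.219, -0.011], [-0.014, 0.012, -1.0]]
contact_force: [0.7, -0.1, -1.2]
opening: 0.0206
clock 11.25 pos [0.5321 0.1111 0.136 ] units [ 0.009 -0.014  0.32 ] yang 12.65 tilt [ 0.0148 -0.0114] F [ 0.67 -0.12 -1.23] op 0.0206
```

```bash
python3 -m pendant '[[0,-0.01,0.03,0,0],[0,0,0.03,0,0]]'; python3 -m pendant '[[0,0,0.03,0,0],[0,0,0.03,0,0]]'; python3 go.py 0.5315 0.1112 0.115
```

```text
clock: 11.45
tool_pos: [0.5325, 0.1109, 0.135]
tool_rot: [[-0.219, 0.976, 0.017], [0.976, 0.219, -0.011], [-0.015, 0.014, -1.0]]
contact_force: [-2.7, -0.5, 8.1]
opening: 0.0205
clock: 11.65
tool_pos: [0.5328, 0.1109, 0.135]
tool_rot: [[-0.219, 0.976, 0.017], [0.976, 0.219, -0.012], [-0.015, 0.014, -1.0]]
contact_force: [-3.6, 0.3, 6.1]
opening: 0.0206
clock 11.65 pos [0.5328 0.1109 0.135 ] units [ 0.018 -0.03   0.4  ] yang 12.66 tilt [ 0.0167 -0.0117] F [-3.55  0.26  6.06] op 0.0206
```

```bash
python3 -m pendant '[[0,-0.05,0,0,0]]'; python3 -m pendant '[[0,-0.01,0.05,0,0]]';python3 -m pendant '[[0,0,0.06,0,0]]'; python3 go.py 0.5315 0.1112 0.115
```

```text
clock: 11.75
tool_pos: [0.5306, 0.1104, 0.1354]
tool_rot: [[-0.219, 0.976, 0.017], [0.976, 0.219, -0.012], [-0.015, 0.014, -1.0]]
contact_force: [1.7, -0.6, -1.4]
opening: 0.0203
clock: 11.85
tool_pos: [0.5308, 0.1103, 0.1344]
tool_rot: [[-0.219, 0.976, 0.019], [0.976, 0.219, -0.012], [-0.016, 0.016, -1.0]]
contact_force: [-2.3, -0.3, 10.2]
opening: 0.0207
clock: 11.95
tool_pos: [0.5314, 0.1102, 0.1333]
tool_rot: [[-0.219, 0.975, 0.021], [0.976, 0.219, -0.012], [-0.016, 0.018, -1.0]]
contact_force: [-4.8, -0.5, 9.2]
opening: 0.0207
clock 11.95 pos [0.5314 0.1102 0.1333] units [ 0.025 -0.     0.366] yang 12.67 tilt [ 0.0206 -0.0118] F [-4.82 -0.55  9.23] op 0.0207
```

```bash
python3 -m pendant '[[0,-0.03,0.1,0,0],[0,-0.02,0.1,0,0]]'; python3 go.py 0.5306 0.1112 0.1137
python3 - <<'E'
from h import *
im,d,m=snap('wrist','w8');cv2.imwrite('pics/c9.png',cv2.resize(im[195:325,240:395],None,fx=5,fy=5,interpolation=2)[:,:,::-1])
E
```

```text
clock: 12.15
tool_pos: [0.5311, 0.1098, 0.1287]
tool_rot: [[-0.219, 0.975, 0.025], [0.976, 0.219, -0.011], [-0.017, 0.022, -1.0]]
contact_force: [-4.1, -0.2, 11.1]
opening: 0.0205
clock 12.15 pos [0.5311 0.1098 0.1287] units [ 0.035 -0.011  0.299] yang 12.68 tilt [ 0.0253 -0.0113] F [-4.1  -0.2  11.08] op 0.0205
```

View pics/c9.png

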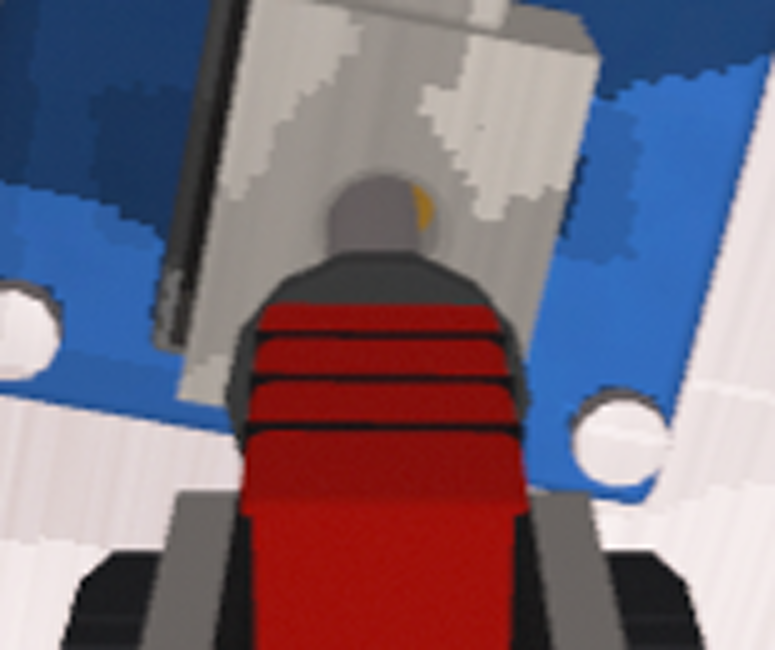

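The shank is inside the bore, about 1 mm to the -x side (bronze shows on the right at crop 425,210), and the bush is going down at about 11 N. I'll carry on without the sideways correction.

```bash
python3 -m pendant '[[0.01,0,0.1,0,0],[0.01,-0.01,0.1,0,0]]'; python3 -m pendant '[[0.01,-0.01,0.1,0,0]]'; python3 go.py 0.5306 0.1112 0.1137
python3 - <<'E'
from h import *
im,d,m=snap('wrist','w9');cv2.imwrite('pics/c10.png',cv2.resize(im[195:325,240:395],None,fx=5,fy=5,interpolation=2)[:,:,::-1])
E
```

```text
clock: 12.4
tool_pos: [0.5313, 0.1104, 0.1232]
tool_rot: [[-0.219, 0.975, 0.027], [0.976, 0.22, -0.012], [-0.017, 0.023, -1.0]]
contact_force: [-4.8, -1.3, 10.8]
opening: 0.0207
clock: 12.5
tool_pos: [0.5313, 0.1106, 0.1207]
tool_rot: [[-0.219, 0.975, 0.027], [0.975, 0.22, -0.012], [-0.018, 0.024, -1.0]]
contact_force: [-4.5, -0.7, 11.5]
opening: 0.0211
clock 12.5 pos [0.5313 0.1106 0.1207] units [ 0.017 -0.014  0.139] yang 12.7 tilt [ 0.0271 -0.0124] F [-4.5  -0.75 11.52] op 0.0211
```

View pics/c10.png

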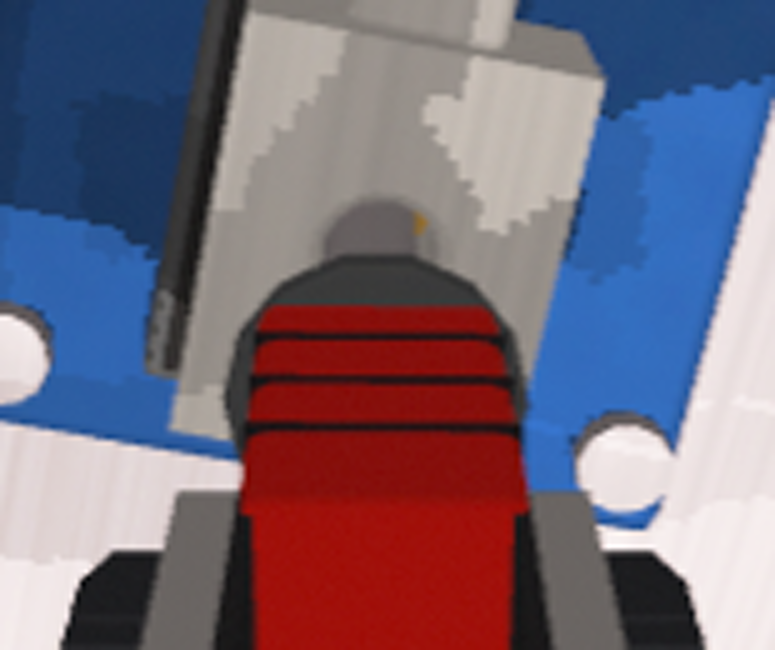

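```bash
python3 -m pendant '[[0,0,0.1,0,0],[0,0,0.07,0,0]]'; python3 -m pendant '[[0,0,0.06,0,0]]';python3 -m pendant '[[0,0,0.06,0,0]]'; python3 -m pendant '[[0,0,0.06,0,0]]'
```

```text
clock: 12.75
tool_pos: [0.5314, 0.1103, 0.1159]
tool_rot: [[-0.22, 0.975, 0.026], [0.975, 0.22, -0.013], [-0.019, 0.023, -1.0]]
contact_force: [-5.4, -0.6, 8.9]
opening: 0.0203
clock: 12.85
tool_pos: [0.5314, 0.1102, 0.1146]
tool_rot: [[-0.22, 0.975, 0.026], [0.975, 0.22, -0.014], [-0.019, 0.022, -1.0]]
contact_force: [-5.5, 0.3, 8.8]
opening: 0.0206
clock: 12.95
tool_pos: [0.5318, 0.1102, 0.1144]
tool_rot: [[-0.22, 0.975, 0.026], [0.975, 0.22, -0.014], [-0.019, 0.022, -1.0]]
contact_force: [-6.6, -0.8, 16.4]
opening: 0.0206
clock: 13.05
tool_pos: [0.5321, 0.1101, 0.1144]
tool_rot: [[-0.22, 0.975, 0.025], [0.975, 0.22, -0.014], [-0.019, 0.022, -1.0]]
contact_force: [-7.2, -0.6, 15.1]
opening: 0.0206
```

It has stopped dead at the depth I expected (tip about 44 mm above the bench) with the force rising to 16 N. One slightly firmer press will confirm it, along with a side view.

```bash
python3 -m pendant '[[0,-0.02,0.08,0,0]]'; python3 -m pendant '[[0,0,0.08,0,0]]'; python3 go.py 0.5306 0.1112 0.2
python3 - <<'E'
from h import *
im,d,m=snap('scene','s5');cv2.imwrite('pics/c11.png',cv2.resize(im[135:255,290:420],None,fx=6,fy=6,interpolation=2)[:600,:,::-1][:, :780])
E
```

```text
clock: 13.15
tool_pos: [0.532, 0.1099, 0.1143]
tool_rot: [[-0.22, 0.975, 0.027], [0.975, 0.22, -0.014], [-0.02, 0.023, -1.0]]
contact_force: [-6.9, -0.3, 20.3]
opening: 0.021
clock: 13.25
tool_pos: [0.5325, 0.1099, 0.1143]
tool_rot: [[-0.22, 0.975, 0.027], [0.975, 0.221, -0.014], [-0.02, 0.023, -1.0]]
contact_force: [-8.8, -0.5, 18.9]
opening: 0.021
clock 13.25 pos [0.5325 0.1099 0.1143] units [-1.000e-03  7.000e-03 -1.714e+00] yang 12.74 tilt [ 0.0267 -0.0144] F [-8.78 -0.51 18.86] op 0.021
```

View pics/c11.png

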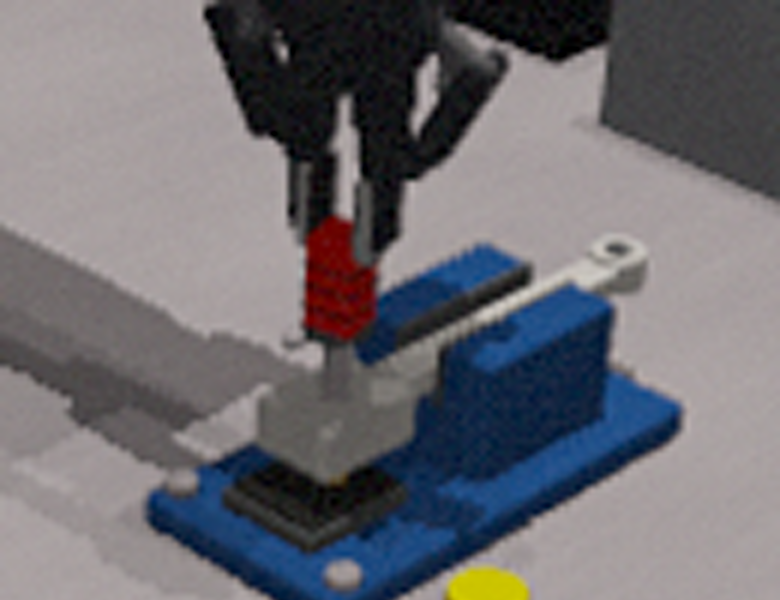

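Bronze shows below the boss on the pad (crop 335,482), and a 20 N press moved it no further, so the bush is out. I'll ease the side load and withdraw along the tool axis.

```bash
python3 -m pendant '[[0,-0.02,-0.06,0,0],[0,-0.01,-0.1,0,0],[0,0,-0.15,0,0]]'; python3 go.py 0.5306 0.1112 0.2;  python3 -m pendant '[[0,0,-0.2,0,0],[0,0,-0.2,0,0],[0,0,-0.2,0,0]]'; python3 go.py 0.5306 0.1112 0.2
```

```text
clock: 13.6
tool_pos: [0.53, 0.1098, 0.1297]
tool_rot: [[-0.22, 0.975, 0.026], [0.975, 0.221, -0.014], [-0.02, 0.022, -1.0]]
contact_force: [0.4, 0.4, -1.1]
opening: 0.0209
clock 13.6 pos [0.53   0.1098 0.1297] units [-0.003  0.05  -1.406] yang 12.74 tilt [ 0.0258 -0.0143] F [ 0.42  0.44 -1.11] op 0.0209
clock: 13.9
tool_pos: [0.5284, 0.1102, 0.1604]
tool_rot: [[-0.22, 0.975, 0.024], [0.975, 0.22, -0.014], [-0.019, 0.02, -1.0]]
contact_force: [0.1, 0.4, -1.3]
opening: 0.0207
clock 13.9 pos [0.5284 0.1102 0.1604] units [-0.006  0.063 -0.791] yang 12.74 tilt [ 0.0239 -0.0143] F [ 0.13  0.39 -1.27] op 0.0207
```

```bash
python3 -m pendant '[[0,0,-0.3,0,0],[0,0,-0.4,0,0],[-0.3,0,-0.35,0,0],[-0.5,0,-0.1,0,0],[-0.5,0,0,0,0],[-0.3,0,0,0,0],[0,0,0,0,0]]'; python3 go.py 0.5795 -0.28 0.215
python3 - <<'E'
from h import *
im,d,m=snap('wrist','w10')
E
```

```text
clock: 14.6
tool_pos: [0.5469, 0.0313, 0.2318]
tool_rot: [[-0.222, 0.974, 0.033], [0.975, 0.223, -0.015], [-0.021, 0.029, -0.999]]
contact_force: [-0.1, 0.5, -0.2]
opening: 0.0207
clock 14.6 pos [0.5469 0.0313 0.2318] units [-6.206 -0.76   0.447] yang 12.87 tilt [ 0.0327 -0.0145] F [-0.06  0.5  -0.23] op 0.0207
```

View pics/w10.png

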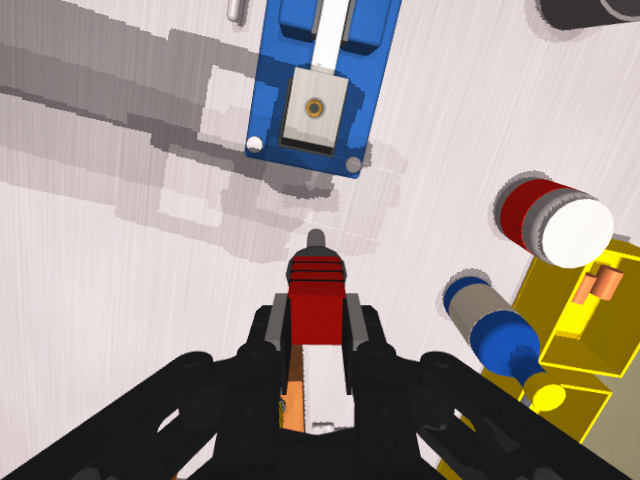

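The drift is still straight in the hand (tip at 316,232) and the bush is deep in the bore at (314,107). Back to the rack.

```bash
python3 go.py 0.579 -0.3115 0.215; python3 -m pendant '[[-0.4,-0.05,0.05,0,0],[-0.65,-0.08,0,0,0],[-0.65,-0.08,0,0,0],[-0.65,-0.08,0,-0.02,0],[-0.65,-0.08,0,-0.02,0],[-0.65,-0.08,0,-0.02,0],[-0.65,-0.08,0,-0.02,0],[-0.65,-0.08,0,0,0],[-0.65,-0.08,0,0,0],[-0.5,-0.08,0,0,0],[-0.2,0,0,0,0],[0,0,0,0,0]]'; python3 go.py 0.579 -0.3115 0.21
```

```text
clock 14.65 pos [0.5467 0.0321 0.2317] units [-6.834 -0.916  0.452] yang 12.92 tilt [ 0.0327 -0.0141] F [ 0.23 -0.4  -0.62] op 0.0206
clock: 15.85
tool_pos: [0.5835, -0.2793, 0.2286]
tool_rot: [[-0.246, 0.969, 0.025], [0.969, 0.246, -0.0], [-0.006, 0.024, -1.0]]
contact_force: [-0.2, -0.1, -1.6]
opening: 0.0205
clock 15.85 pos [ 0.5835 -0.2793  0.2286] units [-0.599 -0.255  0.37 ] yang 14.25 tilt [ 0.0248 -0.0003] F [-0.25 -0.12 -1.65] op 0.0205
```

```bash
python3 -m pendant '[[-0.3,-0.13,0,0.08,0],[-0.28,-0.13,0.1,0,0],[-0.05,-0.02,0.1,0,0],[0,0,0.1,0,0],[0,0,0,0,0]]'; python3 go.py 0.579 -0.3115 0.20;  python3 - <<'E'
from h import *
im,d,m=snap('wrist','w11')
cv2.imwrite('pics/c12.png',cv2.resize(im[170:280,240:395],None,fx=5,fy=5,interpolation=2)[:,:,::-1])
v,u=np.mgrid[225:246,300:333]; s=ctrl.state();p=s['tool_pos'];R=s['tool_rot']
T=(atdepth(m,u,v,d[225:246,300:333])-p)@R; 
for r in range(3,21,3):
    k=(T[r,:,2]>.02)&(T[r,:,2]<.085)
    if k.sum(): print(r+225,T[r][k].mean(0).round(4))
E
```

```text
clock: 16.35
tool_pos: [0.5777, -0.3116, 0.2115]
tool_rot: [[-0.241, 0.97, 0.024], [0.971, 0.241, 0.002], [-0.003, 0.023, -1.0]]
contact_force: [-0.2, 0.5, -1.0]
opening: 0.0209
clock 16.35 pos [ 0.5777 -0.3116  0.2115] units [-0.004  0.021  0.231] yang 13.95 tilt [0.0235 0.0023] F [-0.24  0.53 -0.95] op 0.0209
228 [ 0.0073 -0.0003  0.0682]
231 [ 0.0066 -0.0003  0.0639]
234 [ 0.006  -0.0003  0.0591]
237 [ 0.006  -0.0003  0.0531]
240 [ 0.0054 -0.0003  0.0489]
243 [ 0.0056 -0.0003  0.0427]
```

View pics/c12.png

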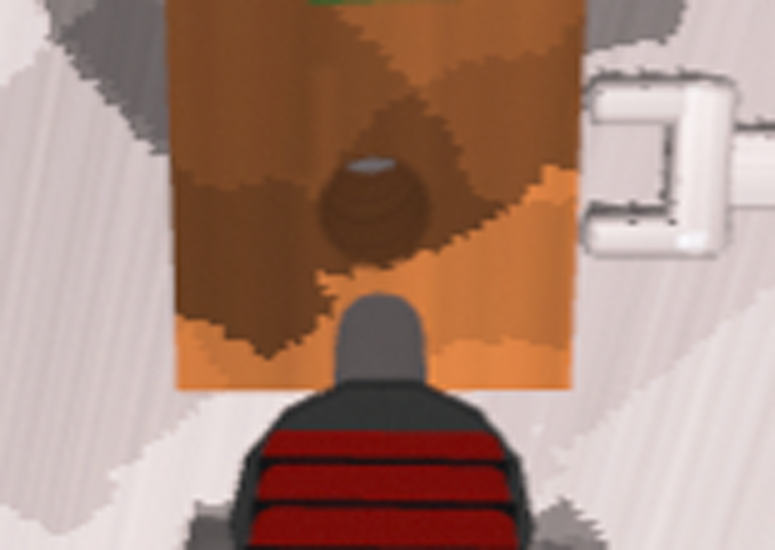

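```bash
python3 - <<'E'
from h import *
im,d,m=load('pics/w11.npz'); print(atz(m,np.array([314.3]),np.array([211.9]),.07))
E
python3 -m pendant '[[-0.02,0.015,0.1,0,0],[0,-0.005,0.2,0,0],[0,-0.005,0.25,0,0],[0,-0.005,0.25,0,0],[0,-0.005,0.15,0,0],[0,0,0,0,0]]'; python3 go.py 0.5788 -0.3124 0.0807
```

```text
[[ 0.57978812 -0.31227035  0.07      ]]
clock: 17.0
tool_pos: [0.579, -0.3109, 0.1594]
tool_rot: [[-0.243, 0.97, 0.023], [0.97, 0.243, 0.003], [-0.003, 0.023, -1.0]]
contact_force: [-1.7, -0.3, -1.9]
opening: 0.0207
clock 17.0 pos [ 0.579  -0.3109  0.1594] units [-0.024 -0.046  1.574] yang 14.05 tilt [0.023  0.0031] F [-1.73 -0.31 -1.85] op 0.0207
```

```bash
python3 -m pendant '[[-0.035,-0.01,0.05,0,0],[0,-0.004,0.15,0,0],[0,-0.005,0.15,0,0],[0,-0.005,0.15,0,0]]'; python3 go.py 0.5788 -0.3124 0.0807; python3 -m pendant '[[0,-0.005,0.15,0,0],[0,-0.005,0.15,0,0],[0,-0.005,0.15,0,0]]'; python3 go.py 0.5788 -0.3124 0.0807
```

```text
clock: 17.4
tool_pos: [0.5798, -0.3139, 0.1345]
tool_rot: [[-0.243, 0.97, 0.026], [0.97, 0.243, 0.001], [-0.005, 0.025, -1.0]]
contact_force: [-0.6, -0.7, -1.6]
opening: 0.0207
clock 17.4 pos [ 0.5798 -0.3139  0.1345] units [ 0.039 -0.04   1.076] yang 14.05 tilt [0.0259 0.0011] F [-0.55 -0.67 -1.65] op 0.0207
clock: 17.7
tool_pos: [0.5796, -0.314, 0.1099]
tool_rot: [[-0.242, 0.97, 0.026], [0.97, 0.243, 0.001], [-0.005, 0.025, -1.0]]
contact_force: [-0.2, 0.8, -0.9]
opening: 0.0209
clock 17.7 pos [ 0.5796 -0.314   0.1099] units [ 0.038 -0.023  0.584] yang 14.04 tilt [0.0258 0.0011] F [-0.15  0.83 -0.87] op 0.0209
```

```bash
python3 -m pendant '[[0.03,-0.02,0.1,0,0],[0,-0.005,0.15,0,0],[0,-0.005,0.12,0,0],[0,0,0.08,0,0]]'; python3 go.py 0.5788 -0.3124 0.0807; python3 -m pendant '[[0,0,0.05,0,0],[0,0,0.04,0,0]]'; python3 go.py 0.5788 -0.3124 0.0807
```

```text
clock: 18.1
tool_pos: [0.5777, -0.3124, 0.0843]
tool_rot: [[-0.243, 0.97, 0.025], [0.97, 0.243, 0.002], [-0.004, 0.024, -1.0]]
contact_force: [-0.1, 0.5, -0.8]
opening: 0.0208
clock 18.1 pos [ 0.5777 -0.3124  0.0843] units [-0.005  0.019  0.073] yang 14.04 tilt [0.0246 0.002 ] F [-0.11  0.5  -0.83] op 0.0208
clock: 18.3
tool_pos: [0.578, -0.3125, 0.0808]
tool_rot: [[-0.243, 0.97, 0.024], [0.97, 0.243, 0.002], [-0.004, 0.024, -1.0]]
contact_force: [-5.0, 3.0, 12.6]
opening: 0.0205
clock 18.3 pos [ 0.578  -0.3125  0.0808] units [-0.002  0.015  0.002] yang 14.05 tilt [0.0243 0.0021] F [-5.02  2.98 12.62] op 0.0205
```

The collar is on the wood: the TCP is at the same 80.8 mm as when I gripped it, with 12 N upward. Opening now.

```bash
python3 -m pendant '[[0,0,-0.02,0,0],[0,0,0,0,0.5],[0,0,0,0,0.7],[0,0,0,0,1],[0,0,0,0,1],[0,0,0,0,1],[0,0,0,0,1],[0,0,0,0,1]]'
python3 - <<'E'
from h import *
im,d,m=snap('wrist','w12')
E
```

```text
clock: 19.1
tool_pos: [0.5794, -0.3135, 0.0838]
tool_rot: [[-0.243, 0.97, 0.028], [0.97, 0.243, -0.0], [-0.007, 0.027, -1.0]]
contact_force: [0.3, -0.9, 0.4]
opening: 0.0854
```

View pics/w12.png

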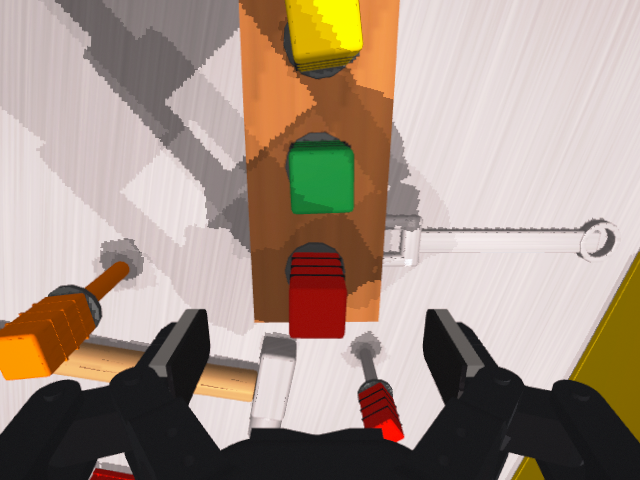

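The pads are clear on both sides of the red handle (317,300), which stands in its hole. I'll raise the arm straight up.

```bash
python3 -m pendant '[[0,0,-0.1,0,1],[0,0,-0.2,0,1],[0,0.01,-0.4,0,1],[0,0.01,-0.5,0,1],[0,0.01,-0.5,0,1],[0,0,-0.5,0,1],[0,0,-0.4,0,1],[-0.4,-0.3,-0.2,0,1],[-0.4,-0.3,0,0,1],[-0.4,-0.3,0,0,1],[0,0,0,0,1],[0,0,0,0,1]]'
python3 - <<'E'
from h import *
im,d,m=snap('top','t13'); snap('scene','s13')
print(ctrl.find_in('top','drift'))
v,u=np.mgrid[0:480,0:640]; P=atdepth(m,u,v,d); a=load('pics/top0.npz')[0]
for i in (a,im):
    hsv=cv2.cvtColor(i,cv2.COLOR_RGB2HSV);H=hsv[...,0];S=hsv[...,1]
    k=((H<6)|(H>174))&(S>150)&(u>400)&(u<430)&(v>248)&(v<275); print('red px',k.sum(),u[k].mean(),v[k].mean())
k&=(P[...,2]>.105); q=P[k]; print(q.mean(0),cv2.minAreaRect((q[:,:2]*1000).astype(np.float32)))
c=im[225:345,330:500]; s=cv2.imread('pics/s13.png')[:,:,::-1]
cv2.imwrite('pics/c13.png',np.vstack([np.hstack([cv2.resize(x,(390,290),interpolation=2) for x in (c,s[225:355,140:315])]),np.hstack([cv2.resize(x,(390,290),interpolation=2) for x in (s[165:245,305:413],im[255:325,125:255])])])[:,:,::-1])
E
python3 go.py 0.5 0 0.3
```

```text
clock: 20.35
tool_pos: [0.5484, -0.3846, 0.2408]
tool_rot: [[-0.244, 0.969, 0.036], [0.97, 0.245, -0.007], [-0.016, 0.033, -0.999]]
contact_force: [-0.4, 0.4, -0.5]
opening: 0.0855
[{'bbox': [404.1, 254.4, 15.6, 19.1], 'p': 0.61}, {'bbox': [441.5, 230.4, 14.0, 16.0], 'p': 0.53}]
red px 168 412.35714285714283 262.8809523809524
red px 166 412.644578313253 263.56626506024094
[ 0.57425945 -0.30839228  0.12387572] ((513.6917114257812, -205.20687866210938), (26.919754028320312, 272.5998840332031), 30.830459594726562)
clock 20.5 pos [ 0.5487 -0.3837  0.2401] units [ 7.66   0.985 -1.283] yang 14.25 tilt [ 0.0355 -0.0067] F [-0.   -0.42 -0.18] op 0.0855
```

View pics/c13.png

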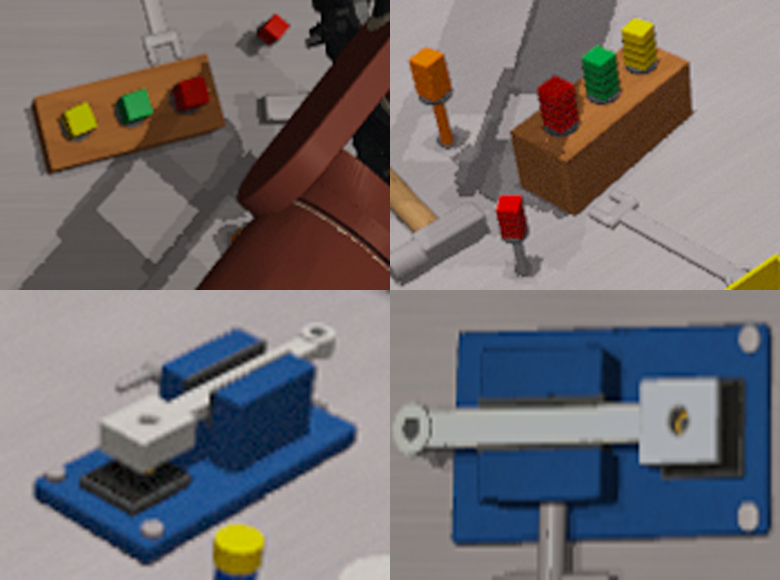

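View pics/t13.png

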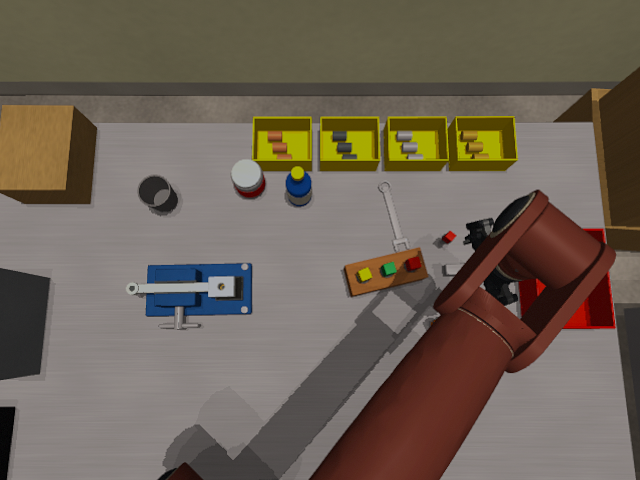

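The pictures show the red drift upright in its end hole (top 412.6,263.6, against 412.4,262.9 at the start). Bronze shows between the boss and the pad, and the rest is where it was. Stop depth works out to about 24 mm. Handing in.

```bash
python3 -c "
from bench import ctrl
print(ctrl.sign_off())"
```

```text
the job is handed in; nothing more can be done
None
```

I pressed the bush out of the link and onto the pad with the red drift, put the drift back in its own rack hole, and handed the job in at about 20.5 s. The hand-in gave no verdict, so what follows rests on my own checks.

- **Pressing:** I found the bore with the wrist camera at about (0.532, 0.111) m. The bush moved at about 9–12 N. It stopped dead at about 24 mm down, worked out from the tool height. The two firmer confirming presses peaked at about 20 N upward, with up to 9 N sideways, and moved it no further. A side view shows bronze between the boss and the pad.
- **Putting back:** The collar met the wood at the same tool height as when I gripped it, within 0.1 mm, with 12.6 N upward. After letting go, the drift stands upright within about 1 pixel (2 mm) of its starting place. The other things I could see had not moved, and the gripper was clear of everything.
- **Checks that were poor or disagreed:**
    - The arm crept to a tilt of up to about 0.036 rad along the way, which pushed the drift about 1 mm sideways in the bore.
    - The final depth reading on the red handle was spoiled because part of the arm fell inside the search window, so I relied on its pixel position.
    - The arm hid most of the hammer and the orange drift in the last top picture. The scene crop showed the orange drift and the hammer head in place.

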